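# Lock the dipstick tube, dip the gear unit and hold the dipstick up for reading

## Task

Check the gear unit: its dipstick tube stands proud and loose in the port, so first press the tube fully home and turn it clockwise (seen from above) to its stop, so that its two ears lock under the claws. Then take the dipstick out of the tool rack, lower it gently straight down the tube until its collar rests on the tube's mouth, and draw it right out again. Finish while holding the dipstick in the gripper, still and level (its rod horizontal) more than 15 cm above the bench and clear of the gear unit and the rack, ready for reading; the tube stays locked, and the pin punch in the rack, the tape measure and the brass cap are left where they are.

Things in the scene. Friction and masses are not known exactly. Their poses are not given: they have to be found in the camera images.
- guide_tube (a joint): how far the dipstick tube has been pressed down its port: 0 = proud, 0.010 m = home, flange on the port face. It starts between 0 and 0.003; a seal ring holds it where it is left, about 6 N pushes it
- tube_turn (a joint): turn of the dipstick tube about its upright axis in rad, growing clockwise seen from above; it starts near 0 (between -0.08 and 0.08). Its ears meet the end stops of the claws at about 1.14. From about 0.35 on the ears come to the claws: they pass under them only with the tube pressed home, else they are blocked by them. Turning takes about 0.06 Nm
- hex_mid (a point): the middle of the hexagon head at the top of the steel dipstick tube, on the tube's axis: the place to grip, from above. The hexagon is 34 mm across flats and 22 mm tall (11 mm above and below this point); its z is up, its x axis is the outward normal of one flat (the flats face 0, 60, 120 .. degrees from x), and it turns with the tube. About 40 mm below this point (at least) lie the tops of the two dark claws; the claws and ears reach 42 mm from the axis
- tube_mouth (a point): centre of the tube's open mouth, level with the hexagon's top, 11 mm above hex_mid; moves and turns with the tube, z up. The mouth is a funnel 23 mm wide, narrowing over 21 mm to a bore of 12 mm. With the tube home it is 148 mm above the bench
- gear_unit: small grey worm gear unit bolted to the bench, foot 150 x 112 mm, housing 112 x 90 mm and 72 mm high, with a round boss on top whose middle is the tube's port; origin under its middle on the bench, z up, the port axis passes through it. A shaft stub reaches 87 mm out along its -x and another 83 mm along its -y
- tool_rack: fixed rack of bent grey sheet steel, 64 x 176 mm (up to 205 mm with its feet flanges) and 125 mm high; origin under its middle on the bench, z up. Its top has three 12 mm wide holes in a row along its y, at -60, 0 and +60 mm: the dipstick and the punch stand in the outer two, either way round
- dipstick_grip (a point): the middle of the dipstick's round knurled aluminium handle, 18 mm in diameter and 42 mm long (21 mm above and below this point), on the rod's axis. The dipstick is all steel and aluminium, round, 90 g; its z axis runs along the rod from the tip to the handle and is upright at the start
- dipstick_collar (a point): centre of the underside of the dipstick's collar, a disc 31 mm in diameter and 5 mm thick, 35 mm below the handle's middle; at the start it rests on the rack's top, 125 mm above the bench. Between collar and handle is a 12 mm neck, 9 mm long. z as dipstick_grip
- dipstick_tip (a point): tip of the dipstick's rod, 115 mm below the collar's underside; the rod is 8 mm in diameter with a tapered tip. z as dipstick_grip
- punch_mid (a point): middle of the head of the dark pin punch, a plain 17 mm cylinder without a collar, 34 mm tall plus a 6 mm striking end, that stands in the other outer hole of the rack
- tape_measure: yellow tape measure, 36 x 77 mm and 65 mm high, standing at the left of the work; origin under its middle
- brass_cap: round brass cap, 48 mm across and 14 mm high, lying on the bench; origin under its middle
Things that resemble listed ones, but are neither listed nor needed, are in the scene too. Of the things that look like the part that bears dipstick_grip, the larger one is meant.

How it is judged:
On the way, in this order (a step that is already met when the one before it is completed fails the run):
1. the dipstick tube is pressed fully home (value of joint guide_tube above 0.0085 m), for 0.1 s.
2. the tube, still home, is turned clockwise to its stop under the claws (value of joint tube_turn above 1.04 rad and value of joint guide_tube above 0.008 m), for 0.2 s.
3. the dipstick stands in the tube with its collar on the mouth (horizontal distance between dipstick_collar and tube_mouth below 0.006 m and z of dipstick_collar in the frame of tube_mouth between -0.003 and 0.003 m and angle between the z axis of dipstick_tip and the z axis of tube_mouth, either way round below 0.1 rad and value of joint tube_turn above 1.04 rad), for 0.2 s.
At the end, for the whole second after the job is handed in: The gripper holds the dipstick still with its rod within 0.17 rad of horizontal, handle and tip both more than 0.15 m above the bench, touching neither the gear unit nor the rack; the tube is still home (slide over 8 mm) and locked (turned over 1.02 rad) (angle between dipstick_tip's own z axis and vertical between 1.4 and 1.74 rad and height (world z) of each of dipstick_tip, dipstick_grip above 0.15 m and contact force between the fingers and dipstick above 2 N and contact force between dipstick and gear_unit below 0.05 N and contact force between dipstick and tool_rack below 0.05 N and linear speed of dipstick below 0.03 m/s and angular speed of dipstick below 0.2 rad/s and value of joint tube_turn above 1.02 rad and value of joint guide_tube above 0.008 m); the arm keeps its last pose, push and grip.
It fails at once if the pin punch, the tape measure or the brass cap is disturbed (distance of punch_mid from where it was at the start of the episode above 0.02 m or distance of any of tape_measure, brass_cap from where it was at the start of the episode above 0.03 m).
It fails at once if the dipstick is rammed into the gear unit with more than 60 N (contact force between dipstick and gear_unit above 60 N).
It also fails if it takes over 64 s, if anything falls off the work surface, if the arm or the gripper's body presses on something with over 40 N, if the wrist force passes 120 N, or if a joint passes its speed limit or range.

## Robot

A 6-joint arm with a two-finger parallel gripper is mounted at the origin on a cart in front of the work surface, level with it; the furniture and walls round the work are solid. World frame = base frame: x ahead of the robot, y to its left, z up, the work surface at z = 0. Lengths are in m, angles in rad, forces in N, time in s.
With the tool pointing down it reaches from about 0.3 to 0.85 m from the base axis. Payload 5.4 kg.
Tool frame: the origin (TCP) lies at the very end of the fingers, on their centre line; the grasp point (between the pads) lies 19 mm behind it (env.hold_point_z is the distance from the TCP to the grasp point, in m); z points along the fingers, y is the line along which they close (so a half turn about z gives the same grasp; the last joint's range is limited). The gripper opens to 85 mm and grips with 20 to 120 N. Pads are 22 mm wide; open, the fingers measure 114 mm over their backs; the gripper's body (76 mm by 85 mm) begins 54 mm behind the grasp point. The pads swing forward as they close: fully open they stand 13 mm farther back than shut.
Start: joints at [1.11, 0.158, 1.597, -0, 1.386, -0.21], TCP at [0.143, 0.557, 0.231] pointing down, gripper open.
Joint ranges: [-2.91, 2.91], [-0.94, 2.29], [0.18, 2.7], [-1.29, 4.43], [0.17, 2.64], [-3, 3]. Speed limits (rad/s): [2.57, 2.57, 3.14, 3.14, 3.14, 3.14].

## Interface

Orientations are given as a unit quaternion [x, y, z, w].
In Python, from workcell import env gives the robot as it stands.
- The arm moves only by the shell command python3 -m creep 'ROWS' [FORCE]. ROWS is JSON, a list of rows, each a list of 7 numbers: the shift along the tool's x, y, z in cm, then the turn, a rotation vector about the tool's x, y, z in rad, then the closure, from -1 (fully open) to 1 (shut). A call has 1 to 8 rows; each row is the pose to reach, as a shift and turn from the pose commanded when the call began, along the tool's axes at that moment; what a row does not reach only later rows make up. A row lasts 1/10 s, in which the tool goes at most 50 mm and 8.59 degrees, less where a joint would pass 70% of its speed; a pose out of reach is approached as far as the arm can. A call with a gripper value outside its range is refused whole. The fingers move at their own pace and stop on an object; FORCE is the grip in N (left out, the last holds). Time passes only in rows, so rows that repeat a pose let the fingers close. It gives the time, the measured TCP pose, the force, the opening and the grip force at its end, in the units of the state.
- env.sense(): the state, without advancing time (a new reading comes with each control period).
- env.get_image(name): name is "side" or "top"; returns (picture, depth): 384x512x3 uint8, red, green, blue; 384x512 float32, m along the optical axis (not along the pixel's ray), 0 where there is no reading.
- env.calibration(name): a dict with "fx", "fy", "cx", "cy" (pixels), "k1" (the pictures are not rectified: a ray, as slopes to the right and down, at radius r is drawn at 1 + k1 r^2 times it, then the intrinsics apply), "cam_to_world" (4x4, takes a point from camera to world coordinates). Camera axes: x right, y down, z forward; pixel columns grow to the right and rows downward; lengths in m; the calibration is good to about 2 mm. A picture is of the moment at which its call begins. calibration takes no time and is no camera call.
- env.sign_off(): hands the job in; it is judged then, once.
Trained networks look in the newest picture that a camera, given by its name, has taken for a name from the list of things; names that differ only in an ending like _2 or _b are one class to them, and where a whole thing is asked for, a point or a joint stands for the part that bears it (a point fixed in the world has none). Each returns a list of dicts, best first, with "confidence" (0 to 1); they miss things now and then, are a little off and sometimes report something else, mostly with a low value. They report only what shows in the picture. A call takes as long as a camera call. They do not tell look-alikes from the thing itself.
- env.look_for(target, camera): "position" ([column, row] in pixels, amid what is visible of it).
- env.pinpoint(target, camera): "position" ([column, row] in pixels: a listed point, or the origin of a listed thing).
The state is a dict: "t": time; "joint_pos": joint angles; "joint_vel": joint speeds; "tau": joint torques, N m; "tcp_pos": TCP position; "tool_rot": TCP orientation; "contact_force": force on the tool from outside, world axes, zero at the start; "torque": the same for the moment, N m; "finger_gap": finger opening in m; "grasp_force": force on a finger pad.
Only numpy, scipy, OpenCV 4.12 (cv2) and the standard library are available. Lean on these libraries where they do the work, as an engineer would, in place of code of your own. Each camera call takes 0.05 s, during which the arm holds its last target. There are 200 camera calls.

## Working session

There is one attempt and no reset: what is moved stays moved. The work goes in short steps, Python scripts to look and compute and a shell command to move; the robot and the scene stay as the last step left them, time stands still between calls to the robot, and variables do not carry over. Pictures are saved under pics/ and viewed, at most 10 in all, crops included, and the job is handed in when it is done.

```bash
ls; mkdir -p pics; cat > h.py <<'E'
import numpy as np, cv2
from scipy.spatial.transform import Rotation as R
from workcell import env
def ray(cam,uv):
    c=env.calibration(cam); d=np.array([(uv[0]-c['cx'])/c['fx'],(uv[1]-c['cy'])/c['fy']]); p=d.copy()
    for _ in range(20): p=d/(1+c['k1']*(p@p))
    T=np.array(c['cam_to_world']); return T[:3,3],T[:3,:3]@np.array([p[0],p[1],1.])
def atz(cam,uv,z):
    o,d=ray(cam,uv); return o+d*(z-o[2])/d[2]
def atdepth(cam,uv,depth):
    o,d=ray(cam,uv); return o+d*depth
def proj(cam,P):
    c=env.calibration(cam);T=np.array(c['cam_to_world']);q=T[:3,:3].T@(np.array(P)-T[:3,3]);s=q[:2]/q[2];s=s*(1+c['k1']*(s@s))
    return s[0]*c['fx']+c['cx'],s[1]*c['fy']+c['cy']
def tri(ca,a,cb,b):
    o1,d1=ray(ca,a);o2,d2=ray(cb,b)
    A=np.stack([d1,-d2],1);s=np.linalg.lstsq(A,o2-o1,rcond=None)[0]
    p,q=o1+s[0]*d1,o2+s[1]*d2; return (p+q)/2,np.linalg.norm(p-q)
def tool(dw):
    "world shift (m) -> tool cm"
    return R.from_quat(env.sense()['tool_rot']).inv().apply(dw)*100
E
python3 - <<'E'
from h import *
np.set_printoptions(precision=4,suppress=True)
ims=[]
for c in('side','top'):
    im,d=env.get_image(c); np.save(f'{c}_d.npy',d); cv2.imwrite(f'{c}.png',im[...,::-1]); ims.append(im[...,::-1])
    for n in('hex_mid','tube_mouth','gear_unit','tool_rack','dipstick_grip','dipstick_collar','punch_mid','tape_measure','brass_cap'):
        print(c,n,[(np.round(r['position']).tolist(),round(r['confidence'],2)) for r in env.pinpoint(n,c)][:4])
    print(np.array(env.calibration(c)['cam_to_world'])[:3])
cv2.imwrite('pics/a.png',cv2.resize(ims[0],(800,600)));cv2.imwrite('pics/b.png',cv2.resize(ims[1],(800,600)))
s=env.sense();print(s)
E
```

```text
pics
side hex_mid [([278.0, 151.0], 0.69)]
side tube_mouth [([280.0, 149.0], 0.9), ([202.0, 290.0], 0.26)]
side gear_unit [([279.0, 205.0], 0.86), ([239.0, 182.0], 0.27)]
side tool_rack [([253.0, 236.0], 0.92)]
side dipstick_grip [([270.0, 215.0], 0.65), ([242.0, 183.0], 0.49)]
side dipstick_collar [([242.0, 195.0], 0.51)]
side punch_mid [([251.0, 174.0], 0.57)]
side tape_measure [([201.0, 289.0], 0.64)]
side brass_cap [([279.0, 150.0], 0.51), ([268.0, 288.0], 0.36)]
[[-0.9533 -0.0951  0.2868  0.153 ]
 [-0.302   0.3319 -0.8937  1.1328]
 [-0.0102 -0.9385 -0.3451  0.5271]]
top hex_mid [([327.0, 191.0], 0.57)]
top tube_mouth [([327.0, 189.0], 0.56)]
top gear_unit [([317.0, 196.0], 0.78)]
top tool_rack [([237.0, 197.0], 0.6)]
top dipstick_grip [([207.0, 185.0], 0.58), ([166.0, 206.0], 0.41)]
top dipstick_collar [([173.0, 208.0], 0.52), ([209.0, 191.0], 0.43)]
top punch_mid [([327.0, 193.0], 0.17)]
top tape_measure [([148.0, 187.0], 0.79)]
top brass_cap [([162.0, 229.0], 0.77)]
[[-0.0246 -0.9941  0.1061  0.3682]
 [-0.9995  0.0226 -0.0203  0.0912]
 [ 0.0178 -0.1065 -0.9941  1.1968]]
{'t': 1.0, 'joint_pos': array([ 1.1099,  0.1584,  1.597 ,  0.    ,  1.3862, -0.2101]), 'joint_vel': array([-0.0009,  0.0007,  0.0009, -0.0009, -0.0002,  0.0005]), 'tau': array([  0.0019, -39.6025, -33.171 ,   0.    ,   0.0004,  -0.    ]), 'tcp_pos': array([0.1427, 0.557 , 0.2313]), 'tool_rot': array([ 0.1251,  0.9921,  0.    , -0.    ]), 'contact_force': array([-0.3132, -0.3165,  0.319 ]), 'torque': array([ 0.0315, -0.0194, -0.0248]), 'grasp_force': 0.0, 'finger_gap': 0.08553503939515127}
```

View pics/a.png

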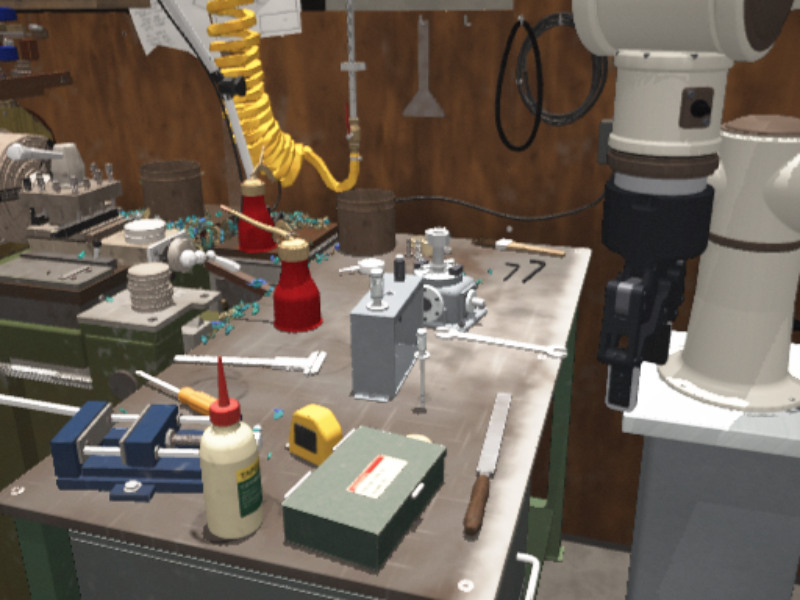

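View pics/b.png

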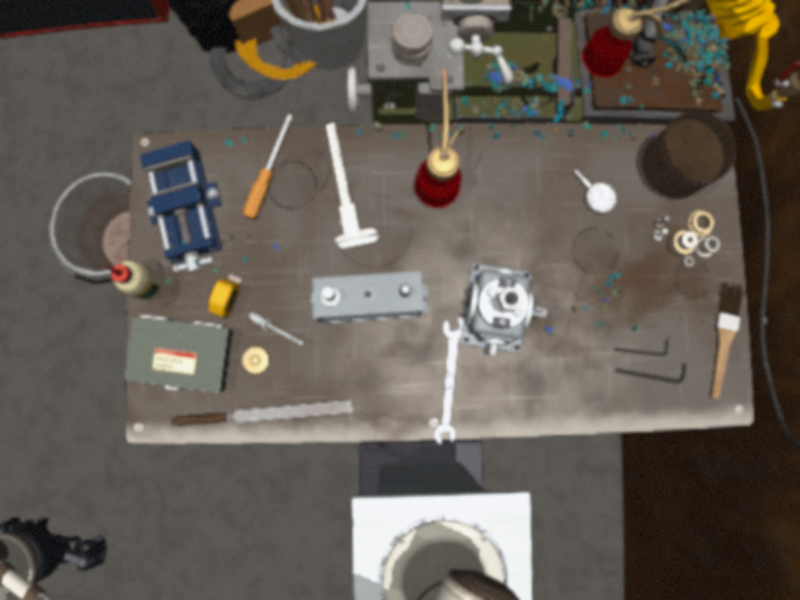

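The side view (800x600 scaling) shows the rack at (385,330) with the silver dipstick at (376,280), the dark punch at (400,268) and the gear unit tube at (437,237). The top view shows the rack at (368,297), the dipstick at (328,295), the punch at (405,291) and the tube at (510,297). There are two dipstick candidates: the one standing in the rack, top px (207,189), and a smaller one lying on the bench at top px (176,210). The rack one fits because it is upright, larger and at the rack's height. I'll confirm that in a crop.

```bash
python3 - <<'E'
from h import *
np.set_printoptions(precision=4,suppress=True)
t=cv2.imread('top.png');s=cv2.imread('side.png')
a=cv2.resize(t[165:230,295:360],(400,400),interpolation=cv2.INTER_CUBIC)
b=cv2.resize(s[140:240,220:320],(400,400),interpolation=cv2.INTER_CUBIC)
c=cv2.resize(t[165:230,155:285],(400,200),interpolation=cv2.INTER_CUBIC)
d=cv2.resize(s[190:280,240:300],(130,200))
out=np.zeros((600,800,3),np.uint8);out[:400,:400]=a;out[:400,400:]=b;out[400:,:400]=c;out[400:,400:530]=d
cv2.imwrite('pics/c.png',out)
print(env.calibration('top')['fx'],env.calibration('side')['fx'])
for n,a,b in(('hex',(278,151),(327,191)),('mouth',(280,149),(327,189)),('grip',(242,183),(207,185)),('collar',(242,195),(209,191)),('liegrip',(270,215),(166,206))):
    print(n,tri('side',a,'top',b))
print('cap',atz('top',(162,229),.0),'tape',atz('top',(148,187),0))
D=np.load('top_d.npy')
for uv in((327,191),(210,189),(259,186),(235,189),(166,206)):
    w=D[uv[1]-3:uv[1]+4,uv[0]-3:uv[0]+4]; m=w[w>0]; print(uv,atdepth('top',uv,m.min()),m.min(),np.median(m))
E
```

```text
426.7257293691372 492.0796019943601
hex (array([ 0.4852, -0.1091,  0.1471]), np.float64(0.008459503025873411))
mouth (array([ 0.4847, -0.1094,  0.153 ]), np.float64(0.0013771870711194777))
grip (array([0.4961, 0.1855, 0.1585]), np.float64(0.010786554731864764))
collar (array([0.4904, 0.1851, 0.13  ]), np.float64(0.0015451982035776714))
liegrip (array([0.4266, 0.2857, 0.1369]), np.float64(0.055269818824629904))
cap [0.4    0.3304 0.    ] tape [0.5198 0.3702 0.    ]
(327, 191) [ 0.4798 -0.1079  0.1586] 1.0479677 1.0648915
(210, 189) [0.4883 0.1777 0.1838] 1.0180377 1.0252771
(259, 186) [0.4946 0.0599 0.1693] 1.0355321 1.046235
(235, 189) [0.493  0.1193 0.1317] 1.0714865 1.0785292
(166, 206) [0.4622 0.3128 0.0303] 1.1651392 1.1772938
```

View pics/c.png

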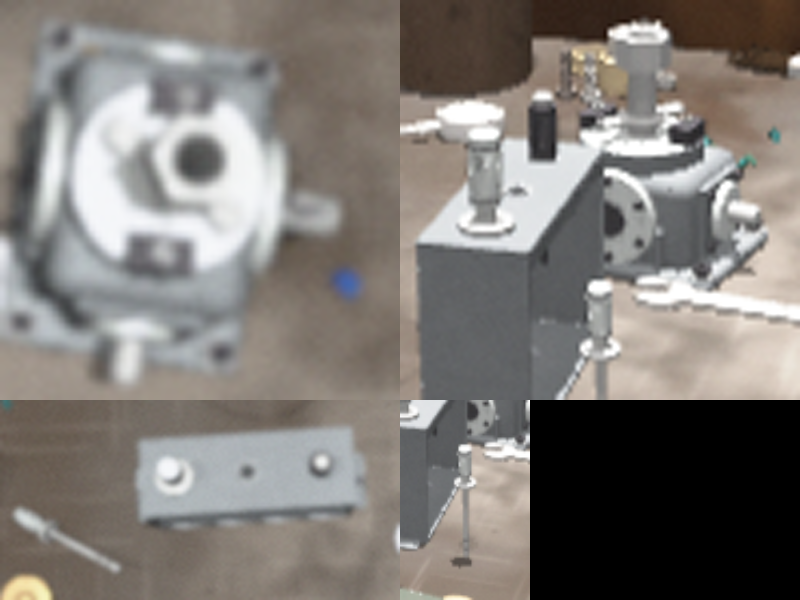

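The crop shows the hexagon with its bore at about top px (327,191) and the claws above and below it. The look-alike stands upright on a small base between the rack and the cap and is clearly smaller, so the rack's silver dipstick with the 31 mm collar is the one meant. Next I fit the hexagon's yaw and the centres.

```bash
python3 - <<'E'
from h import *
np.set_printoptions(precision=4,suppress=True)
from scipy.ndimage import map_coordinates
def fit(cam,z0,c0,span=.006):
    g=cv2.cvtColor(cv2.imread(cam+'.png'),cv2.COLOR_BGR2GRAY).astype(float)
    res=[]
    for z in z0:
      for yaw in np.deg2rad(np.arange(-30,30,3)):
        for dx in np.arange(-span,span+1e-4,.0015):
          for dy in np.arange(-span,span+1e-4,.0015):
            s=0
            for r,sg in((.019,-1),(.015,1)):
                pts=[]
                for k in range(6):
                    a=yaw+k*np.pi/3; n=np.array([np.cos(a),np.sin(a)]); t=np.array([-n[1],n[0]])
                    for u in(-.007,-.0035,0,.0035,.007): pts.append(np.r_[c0[0]+dx+r*n[0]+u*t[0],c0[1]+dy+r*n[1]+u*t[1],z])
                P=np.array([proj(cam,p) for p in pts]); s+=sg*map_coordinates(g,[P[:,1],P[:,0]],order=1).mean()
            res.append((s,np.rad2deg(yaw),c0[0]+dx,c0[1]+dy,z))
    res.sort(reverse=True); return res
c=atz('top',(327.3,191),.156);print('mouth centre',c)
for r in fit('top',[.156],c)[:10]:print(np.round(r,4))
for uv,z in(((209.5,189),.127),):
    pass
# claw, stub, rack orientations in top
cr=lambda x,y:(295+x/400*65,165+y/400*65)
a=atz('top',cr(182,95),.1);b=atz('top',cr(160,255),.1);print('claws',a,b,np.rad2deg(np.arctan2(*(a-b)[[1,0]])))
b=atz('top',cr(330,215),.04);print('stub -y end',b); print('stub -x end',atz('top',cr(122,370),.04))
# rack top: dipstick collar & punch & middle hole
cc=lambda x,y:(155+x/400*130,165+y/200*65)
print('collar',atz('top',cc(174,475-400),.130),'hole',atz('top',cc(247,471-400),.125),'punch base/top',atz('top',cc(320,460-400),.165))
print('handle top',atz('top',cc(171,470-400),.181),'lookalike base',atz('top',(193,222),0))
E
```

```text
mouth centre [ 0.4801 -0.1092  0.156 ]Traceback (most recent call last):
  File "<stdin>", line 21, in <module>
  File "<stdin>", line 17, in fit
  File "h.py", line 13, in proj
    c=env.calibration(cam);T=np.array(c['cam_to_world']);q=T[:3,:3].T@(np.array(P)-T[:3,3]);s=q[:2]/q[2];s=s*(1+c['k1']*(s@s))
ValueError: time passes only in moves, steps and waits
```

```bash
python3 - <<'E'
s=open('h.py').read()
s=s.replace("from workcell import env\n","from workcell import env\nCAL={n:env.calibration(n) for n in('side','top')}\n").replace("c=env.calibration(cam)","c=CAL[cam]")
open('h.py','w').write(s)
E
cat > fit.py <<'E'
from h import *
from scipy.ndimage import map_coordinates
def fit(cam,g,z,c0,span=.0045):
    res=[]
    for yaw in np.deg2rad(np.arange(-30,30,3)):
        a=yaw+np.arange(6)*np.pi/3
        for dx in np.arange(-span,span+1e-4,.0015):
          for dy in np.arange(-span,span+1e-4,.0015):
            s=0
            for r,sg in((.0195,-1),(.0145,1)):
                P=np.array([proj(cam,[c0[0]+dx+r*np.cos(b)-u*np.sin(b),c0[1]+dy+r*np.sin(b)+u*np.cos(b),z]) for b in a for u in(-.007,0,.007)])
                s+=sg*map_coordinates(g,[P[:,1],P[:,0]],order=1).mean()
            res.append((s,np.rad2deg(yaw),c0[0]+dx,c0[1]+dy))
    return sorted(res,reverse=True)
E
python3 - <<'E'
from fit import *
np.set_printoptions(precision=4,suppress=True)
g=cv2.cvtColor(cv2.imread('top.png'),cv2.COLOR_BGR2GRAY).astype(float)
for r in fit('top',g,.156,atz('top',(327.3,191),.156))[:12]:print(np.round(r,4))
cr=lambda x,y:(295+x/400*65,165+y/400*65)
a=atz('top',cr(182,95),.1);b=atz('top',cr(160,255),.1);print('claws',a,b,np.rad2deg(np.arctan2(*(a-b)[[1,0]])))
print('stub -y end',atz('top',cr(330,215),.04),'stub -x end',atz('top',cr(122,370),.04))
cc=lambda x,y:(155+x/400*130,165+y/200*65)
print('collar',atz('top',cc(174,75),.130),'hole',atz('top',cc(247,71),.125),'punch top',atz('top',cc(320,60),.165))
print('handle top',atz('top',cc(171,70),.181),'lookalike base',atz('top',(193,222),0))
E
```

```text
[ 35.3693 -12.       0.4816  -0.1077]
[35.009  -9.      0.4816 -0.1077]
[ 34.9882 -15.       0.4816  -0.1077]
[34.6041 -6.      0.4816 -0.1077]
[34.1912 -3.      0.4816 -0.1077]
[34.074   0.      0.4816 -0.1077]
[33.9444 -9.      0.4816 -0.1092]
[ 33.9074 -18.       0.4816  -0.1077]
[33.8306  3.      0.4816 -0.1077]
[33.5645 -6.      0.4816 -0.1092]
[ 33.3992 -12.       0.4816  -0.1092]
[33.0408  6.      0.4816 -0.1077]
claws [ 0.514 -0.114  0.1  ] [ 0.4462 -0.1017  0.1   ] -10.236912075662376
stub -y end [ 0.4664 -0.19    0.04  ] stub -x end [ 0.3999 -0.0933  0.04  ]
collar [0.4936 0.1783 0.13  ] hole [0.4961 0.1187 0.125 ] punch top [0.4988 0.0597 0.165 ]
handle top [0.4916 0.1765 0.181 ] lookalike base [0.418  0.2425 0.    ]
```

```bash
python3 -m creep '[[-5,-5.6,-6,0,0,0,-1],[-10,-11,-6,0,0,0.1,-1],[-14,-16,-6,0,0,0.2,-1],[-18,-20,-6,0,0,0.3,-1],[-21,-24,-6,0,0,0.4,-1],[-24.5,-28,-6,0,0,0.447,-1],[-28,-32,-6,0,0,0.447,-1],[-31,-35,-6,0,0,0.447,-1]]'
cat > go.py <<'E'
import sys
from h import *
t=np.array(eval(sys.argv[1])); s=env.sense(); r=R.from_quat(s['tool_rot']); y=r.apply([0,1,0])
print('tcp',np.round(s['tcp_pos'],4),'y ang',round(np.degrees(np.arctan2(y[1],y[0])),1),'z',np.round(r.apply([0,0,1]),3),'F',np.round(s['contact_force'],1),'M',np.round(s['torque'],2),'gap',round(s['finger_gap'],4),'q6',round(s['joint_pos'][5],2),'t',s['t'])
print('tool cm',np.round(r.inv().apply(t-s['tcp_pos'])*100,2))
if len(sys.argv)>2:  # desired tool y angle, deg -> turn about tool z
    d=np.degrees(np.arctan2(y[1],y[0]))-float(sys.argv[2]); d=(d+90)%180-90; print('rz',round(np.radians(d),4))
E
python3 go.py '[.481,-.108,.231]' 50
```

```text
t: 1.8
tcp_pos: [0.3188, 0.2107, 0.2907]
tool_rot: [0.342, 0.94, 0.0, 0.001]
contact_force: [1.5, 0.5, 0.2]
finger_gap: 0.0852
grasp_force: 0.0
tcp [0.3188 0.2107 0.2907] y ang 50.1 z [ 0.001  0.    -1.   ] F [1.5 0.5 0.2] M [-0.01 -0.02  0.07] gap 0.0852 q6 -0.61 t 1.8
tool cm [-32.89 -14.03   5.99]
rz 0.0009
```

```bash
python3 -m creep '[[-4.5,-2,0,0,0,0,-1],[-9,-4,0,0,0,0,-1],[-13.5,-6,0,0,0,0,-1],[-18,-8,1,0,0,0,-1],[-22.5,-10,2.5,0,0,0,-1],[-27,-11.5,4,0,0,0,-1],[-31,-13.5,5,0,0,0,-1],[-32.9,-14,6,0,0,0,-1]]'
python3 - <<'E'
from fit import *
im,d=env.get_image('top');cv2.imwrite('top2.png',im[...,::-1]);im2,_=env.get_image('side');cv2.imwrite('side2.png',im2[...,::-1])
a=cv2.resize(im2[90:230,220:360,::-1],(400,400));b=cv2.resize(im[150:235,285:370,::-1],(400,400))
cv2.imwrite('pics/d.png',np.hstack([a,b]))
E
python3 go.py '[.481,-.108,.126]' 50
```

```text
t: 2.6
tcp_pos: [0.4813, -0.1098, 0.2297]
tool_rot: [0.343, 0.939, -0.0, 0.0]
contact_force: [-0.6, 0.7, -0.4]
finger_gap: 0.0853
grasp_force: 0.0
tcp [ 0.4804 -0.1081  0.2287] y ang 49.8 z [-0.003  0.001 -1.   ] F [-1.2  0.1  0.5] M [ 0.02 -0.02 -0.01] gap 0.0855 q6 -1.34 t 2.7
tool cm [-0.07  0.05 10.27]
rz -0.0029
```

View pics/d.png

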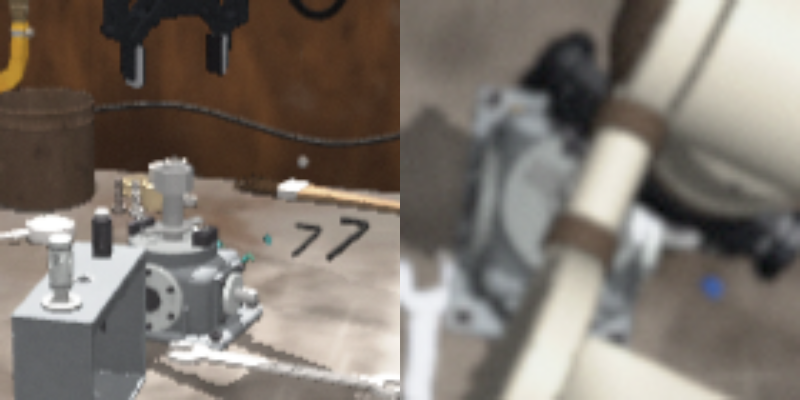

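The left half of the crop shows the open fingers at (135,80) and (215,60), straddling the hexagon at (170,180). I'll lower and close.

```bash
python3 -m creep '[[0,0,4,0,0,0,-1],[0,0,8,0,0,0,-1],[0,0,10.2,0,0,0,-1],[0,0,10.2,0,0,0,0],[0,0,10.2,0,0,0,0.5],[0,0,10.2,0,0,0,1],[0,0,10.2,0,0,0,1],[0,0,10.2,0,0,0,1]]' 60
python3 go.py '[.481,-.108,.126]' 50
```

```text
t: 3.5
tcp_pos: [0.4819, -0.1067, 0.1306]
tool_rot: [0.342, 0.94, -0.0, 0.002]
contact_force: [-0.5, 1.1, 5.4]
finger_gap: 0.0332
grasp_force: 62.9
tcp [ 0.4819 -0.1067  0.1306] y ang 50.0 z [ 0.003 -0.002 -1.   ] F [-0.5  1.1  5.4] M [ 0.16  0.15 -0.01] gap 0.0332 q6 -1.34 t 3.5
tool cm [-0.01 -0.16  0.46]
rz 0.0004
```

```bash
python3 -m creep '[[0,0,0.4,0,0,0,1],[0,0,0.8,0,0,0,1],[0,0,1.2,0,0,0,1],[0,0,1.6,0,0,0,1],[0,0,1.6,0,0,0,1]]' 100
python3 go.py '[.481,-.108,.118]' 50
```

```text
t: 4.0
tcp_pos: [0.4823, -0.1069, 0.1209]
tool_rot: [0.341, 0.94, -0.001, 0.001]
contact_force: [-24.8, 9.7, 53.5]
finger_gap: 0.0321
grasp_force: 107.3
tcp [ 0.4823 -0.1069  0.1209] y ang 50.1 z [ 0.001 -0.002 -1.   ] F [-24.8   9.7  53.5] M [ 1.51  3.87 -0.11] gap 0.0321 q6 -1.34 t 4.0
tool cm [ 0.03 -0.17  0.29]
rz 0.0014
```

```bash
python3 -m creep '[[0,0,-0.4,0,0,0,1],[0,0,-0.5,0,0,0.1,1],[0,0,-0.5,0,0,0.23,1],[0,0,-0.5,0,0,0.36,1],[0,0,-0.5,0,0,0.49,1],[0,0,-0.5,0,0,0.62,1],[0,0,-0.5,0,0,0.75,1],[0,0,-0.5,0,0,0.88,1]]'
python3 go.py '[.481,-.108,.118]' -15
```

```text
t: 4.8
tcp_pos: [0.483, -0.1062, 0.1214]
tool_rot: [0.711, 0.703, 0.002, 0.002]
contact_force: [-1.8, 6.0, 17.1]
finger_gap: 0.0324
grasp_force: 102.5
tcp [ 0.483  -0.1062  0.1214] y ang -0.7 z [ 0.005 -0.001 -1.   ] F [-1.8  6.  17.1] M [0.84 0.73 0.04] gap 0.0324 q6 -0.45 t 4.8
tool cm [-0.18 -0.2   0.34]
rz 0.2499
```

```bash
python3 -m creep '[[0,0,0,0,0,0.1,1],[0,0,0,0,0,0.2,1],[0,0,0,0,0,0.28,1],[0,0,0,0,0,0.34,1],[0,0,0,0,0,0.36,1],[0,0,0,0,0,0.36,1]]'
python3 go.py '[.481,-.108,.118]' -15
```

```text
t: 5.4
tcp_pos: [0.4835, -0.1063, 0.1214]
tool_rot: [0.822, 0.57, 0.002, 0.003]
contact_force: [0.6, 5.7, 15.4]
finger_gap: 0.0322
grasp_force: 108.9
tcp [ 0.4835 -0.1063  0.1214] y ang -20.5 z [ 0.006 -0.003 -1.   ] F [ 0.6  5.7 15.4] M [0.97 0.28 3.06] gap 0.0322 q6 -0.1 t 5.4
tool cm [-0.24 -0.18  0.34]
rz -0.0968
```

The turn reached 1.23 rad with a stop torque of 3 Nm, and the tube stayed down. I'll release, rise and move to the dipstick.

```bash
python3 -m creep '[[0,0,-0.2,0,0,-0.02,-1],[0,0,-0.2,0,0,-0.02,-1],[0,0,-0.2,0,0,-0.02,-1],[0,0,-2.5,0,0,-0.02,-1],[0,0,-6,0,0,-0.02,-1],[0,0,-10.5,0,0,-0.02,-1],[0,0,-14,0,0,-0.02,-1]]'
python3 go.py '[.493,.178,.26]' 2.6
```

```text
t: 6.1
tcp_pos: [0.4805, -0.1064, 0.2594]
tool_rot: [0.819, 0.574, 0.0, 0.0]
contact_force: [0.6, 0.2, 0.1]
finger_gap: 0.0854
grasp_force: 0.0
tcp [ 0.4805 -0.1064  0.2594] y ang -19.9 z [ 0.001 -0.    -1.   ] F [0.6 0.2 0.1] M [-0.    0.02  0.01] gap 0.0854 q6 -0.12 t 6.1
tool cm [27.16 -8.52 -0.07]
rz -0.3933
```

```bash
python3 -m creep '[[4,-1.3,0,0,0,-0.08,-1],[8.5,-2.7,0,0,0,-0.2,-1],[13,-4.1,0,0,0,-0.3,-1],[17.5,-5.5,0,0,0,-0.39,-1],[22,-6.9,0,0,0,-0.393,-1],[25.5,-8,0,0,0,-0.393,-1],[27.2,-8.5,0,0,0,-0.393,-1],[27.2,-8.5,0,0,0,-0.393,-1]]'
python3 - <<'E'
from fit import *
im,d=env.get_image('top');im2,_=env.get_image('side');cv2.imwrite('side3.png',im2[...,::-1]);cv2.imwrite('top3.png',im[...,::-1])
a=cv2.resize(im2[110:250,190:330,::-1],(400,400));b=cv2.resize(im[160:225,295:360,::-1],(400,400),interpolation=cv2.INTER_CUBIC)
cv2.imwrite('pics/e.png',np.hstack([a,b]))
for n in('tube_mouth','hex_mid','dipstick_grip'):
  for c in('side','top'): print(n,c,[(np.round(r['position'],1).tolist(),round(r['confidence'],2)) for r in env.pinpoint(n,c)][:3])
E
python3 go.py '[.493,.178,.141]' 2.6
```

```text
t: 6.9
tcp_pos: [0.4925, 0.1804, 0.2567]
tool_rot: [0.69, 0.724, -0.0, -0.001]
contact_force: [-0.2, -0.3, -0.4]
finger_gap: 0.0852
grasp_force: 0.0
tube_mouth side [([280.9, 150.7], 0.49)]
tube_mouth top [([327.0, 193.1], 0.66)]
hex_mid side [([281.7, 154.5], 0.79)]
hex_mid top [([324.0, 188.8], 0.62), ([210.9, 189.3], 0.36)]
dipstick_grip side [([242.3, 181.2], 0.64), ([228.0, 276.9], 0.54)]
dipstick_grip top [([165.7, 206.1], 0.58), ([207.4, 186.3], 0.46)]
tcp [0.4933 0.1776 0.2574] y ang 2.5 z [ 0. -0. -1.] F [-0.6  0.1 -0.5] M [ 0.01 -0.02  0.05] gap 0.0852 q6 0.07 t 7.3
tool cm [ 0.04 -0.03 11.64]
rz -0.0009
```

View pics/e.png

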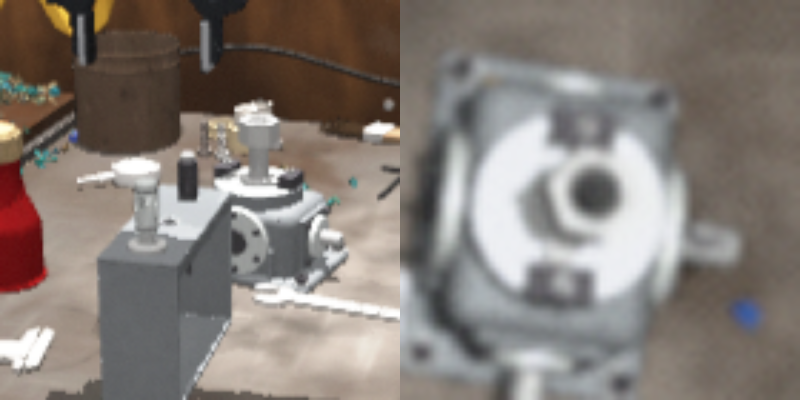

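The ears are now under the claws and the hexagon has turned, with the mouth at about top px (326,192). The fingers straddle the dipstick handle at crop (146,200). I'll grasp it and lift.

```bash
python3 -m creep '[[0,0,4,0,0,0,-1],[0,0,8,0,0,0,-1],[0,0,11,0,0,0,-1],[0,0,11.6,0,0,0,-0.2],[0,0,11.6,0,0,0,0.4],[0,0,11.6,0,0,0,1],[0,0,11.6,0,0,0,1],[0,0,11.6,0,0,0,1]]' 50
python3 - <<'E'
from h import *
print(atz('top',(325.9,191.7),.148),atz('top',(327,193.1),.148))
print(tri('side',(280.9,150.7),'top',(326.3,192.2)))
E
python3 go.py '[.493,.178,.3]' 2.6
```

```text
t: 8.1
tcp_pos: [0.4945, 0.1787, 0.1434]
tool_rot: [0.691, 0.723, 0.001, 0.001]
contact_force: [0.1, -0.2, 5.0]
finger_gap: 0.0171
grasp_force: 48.5
[ 0.47925573 -0.10711183  0.148     ] [ 0.47568699 -0.10973628  0.148     ]
(array([ 0.47937672, -0.10751672,  0.14903969]), np.float64(0.00308629614955593))
tcp [0.4945 0.1787 0.1434] y ang 2.6 z [ 0.004  0.    -1.   ] F [ 0.1 -0.2  5. ] M [-0.06  0.05 -0.01] gap 0.0171 q6 0.07 t 8.1
tool cm [ -0.05  -0.1  -15.66]
rz 0.0007
```

```bash
python3 -m creep '[[0,0,-1.5,0,0,0,1],[0,0,-4,0,0,0,1],[0,0,-7,0,0,0,1],[0,0,-10.5,0,0,0,1],[0,0,-14,0,0,0,1],[0,0,-17,0,0,0,1],[0,0,-19,0,0,0,1]]'
python3 go.py '[.4815,-.1075,.327]'
```

```text
t: 8.8
tcp_pos: [0.4938, 0.1786, 0.3349]
tool_rot: [0.691, 0.723, 0.002, 0.001]
contact_force: [0.4, -0.1, -0.4]
finger_gap: 0.0171
grasp_force: 49.1
tcp [0.4938 0.1786 0.3349] y ang 2.6 z [ 0.004  0.001 -1.   ] F [ 0.4 -0.1 -0.4] M [-0.01 -0.05 -0.01] gap 0.0171 q6 0.07 t 8.8
tool cm [-28.52  -2.55   0.77]
```

```bash
python3 -m creep '[[-3,-0.3,0,0,0,0,1],[-7.5,-0.7,0,0,0,0,1],[-12,-1.1,0,0,0,0,1],[-16.5,-1.5,0,0,0,0,1],[-21,-1.9,0,0,0,0,1],[-25,-2.3,0,0,0,0,1],[-28.5,-2.6,0,0,0,0,1],[-28.5,-2.6,0,0,0,0,1]]'
python3 - <<'E'
from fit import *
im2,_=env.get_image('side')
cv2.imwrite('pics/f.png',cv2.resize(im2[80:230,205:355,::-1],(600,600),interpolation=cv2.INTER_CUBIC))
im,_=env.get_image('top');cv2.imwrite('top4.png',im[...,::-1])
for n in('dipstick_tip','dipstick_collar','tube_mouth'):
   print(n,[(np.round(r['position'],1).tolist(),round(r['confidence'],2)) for r in env.pinpoint(n,'side')][:3])
s=env.sense();p=s['tcp_pos']+R.from_quat(s['tool_rot']).apply([0,0,.133]);print('exp tip',p,proj('side',p)); print('mouth px',proj('side',[.4815,-.1075,.148]))
E
python3 go.py '[.4815,-.1075,.166]'
```

```text
t: 9.6
tcp_pos: [0.4798, -0.1111, 0.3317]
tool_rot: [0.693, 0.721, -0.001, 0.001]
contact_force: [0.4, 0.2, -2.9]
finger_gap: 0.0167
grasp_force: 49.1
dipstick_tip [([264.9, 253.4], 0.53), ([284.1, 129.7], 0.5)]
dipstick_collar [([240.0, 273.2], 0.6), ([282.1, 90.3], 0.58)]
tube_mouth [([280.6, 153.1], 0.82)]
exp tip [ 0.48043473 -0.10629246  0.19861868] (np.float64(281.1020102362541), np.float64(132.98990342981503))
mouth px (np.float64(280.70671844728264), np.float64(151.04633704518938))
tcp [ 0.4804 -0.1063  0.3316] y ang 2.7 z [ 0.  0. -1.] F [-0.1  0.5 -1. ] M [0.04 0.04 0.02] gap 0.0169 q6 -0.51 t 9.85
tool cm [-0.13  0.1  16.56]
```

View pics/f.png

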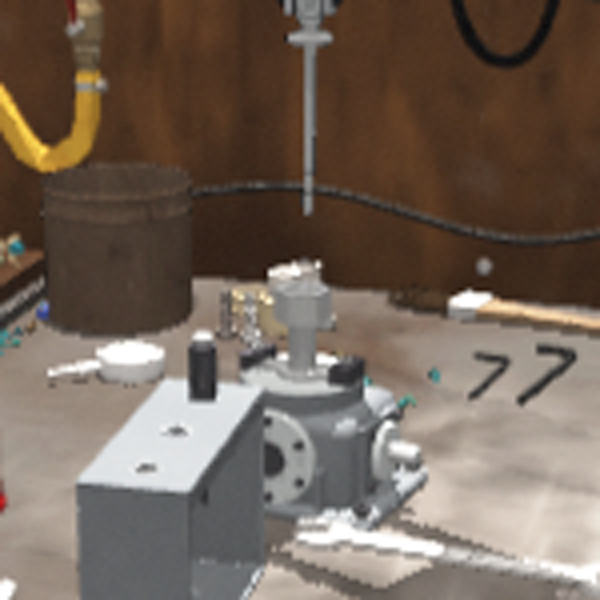

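The side crop shows the held dipstick with its tip at (307,213) directly over the tube mouth at (301,270). It needs about 2 mm more toward +x. I'll enter the funnel gently.

```bash
python3 -m creep '[[-0.17,0.16,1.5,0,0,0,1],[-0.17,0.16,3.5,0,0,0,1],[-0.17,0.16,5,0,0,0,1],[-0.17,0.16,6,0,0,0,1],[-0.17,0.16,7,0,0,0,1],[-0.17,0.16,7.5,0,0,0,1],[-0.17,0.16,8,0,0,0,1],[-0.17,0.16,8,0,0,0,1]]'
python3 go.py '[.482,-.108,.1664]'
```

```text
t: 10.65
tcp_pos: [0.4818, -0.109, 0.251]
tool_rot: [0.691, 0.723, -0.0, -0.0]
contact_force: [-0.8, -0.0, -1.5]
finger_gap: 0.0167
grasp_force: 49.1
tcp [ 0.4818 -0.109   0.251 ] y ang 2.6 z [-0.  0. -1.] F [-0.8 -0.  -1.5] M [0.   0.03 0.02] gap 0.0167 q6 -0.51 t 10.65
tool cm [0.1  0.02 8.46]
```

```bash
python3 -m creep '[[0.05,0,1.5,0,0,0,1],[0.05,0,3,0,0,0,1],[0.05,0,4.5,0,0,0,1],[0.05,0,6,0,0,0,1],[0.05,0,7,0,0,0,1],[0.05,0,7.7,0,0,0,1],[0.05,0,8,0,0,0,1],[0.05,0,8.1,0,0,0,1]]'
python3 go.py '[.482,-.108,.1664]'
```

```text
t: 11.45
tcp_pos: [0.4821, -0.1086, 0.1705]
tool_rot: [0.691, 0.723, 0.0, 0.0]
contact_force: [-0.6, 0.0, -1.9]
finger_gap: 0.0172
grasp_force: 49.1
tcp [ 0.4821 -0.1086  0.1705] y ang 2.6 z [ 0. -0. -1.] F [-0.6  0.  -1.9] M [ 0.01  0.   -0.01] gap 0.0172 q6 -0.51 t 11.45
tool cm [ 0.06 -0.01  0.41]
```

Running free. I'll make the last 4 mm gently and watch the force.

```bash
python3 -m creep '[[0,0,0.15,0,0,0,1],[0,0,0.3,0,0,0,1],[0,0,0.4,0,0,0,1],[0,0,0.5,0,0,0,1],[0,0,0.55,0,0,0,1],[0,0,0.6,0,0,0,1],[0,0,0.6,0,0,0,1]]'
python3 go.py '[.482,-.108,.1664]'
```

```text
t: 12.15
tcp_pos: [0.4823, -0.1087, 0.1662]
tool_rot: [0.691, 0.723, 0.0, 0.0]
contact_force: [-4.5, 2.0, 10.5]
finger_gap: 0.017
grasp_force: 50.2
tcp [ 0.4823 -0.1087  0.1662] y ang 2.6 z [ 0.001 -0.001 -1.   ] F [-4.5  2.  10.5] M [0.27 0.84 0.01] gap 0.017 q6 -0.51 t 12.15
tool cm [ 0.07 -0.03 -0.02]
```

The collar is seated: 10.5 N at the expected height. I'll hold briefly, then draw it out.

```bash
python3 -m creep '[[0,0,0,0,0,0,1],[0,0,0,0,0,0,1],[0,0,0,0,0,0,1]]'
python3 -m creep '[[0,0,-0.7,0,0,0,1],[0,0,-3,0,0,0,1],[0,0,-6,0,0,0,1],[0,0,-9,0,0,0,1],[0,0,-12,0,0,0,1],[0,0,-16,0,0,0,1],[0,0,-20,0,0,0,1],[0,0,-23,0,0,0,1]]' 70
python3 - <<'E'
from h import *
s=env.sense();print(s['joint_pos'])
E
python3 go.py '[.40,.0,.42]'
```

```text
t: 12.45
tcp_pos: [0.4823, -0.1087, 0.1662]
tool_rot: [0.691, 0.723, 0.0, 0.0]
contact_force: [-4.0, 1.2, 9.9]
finger_gap: 0.0167
grasp_force: 50.2
t: 13.25
tcp_pos: [0.4822, -0.1086, 0.3974]
tool_rot: [0.691, 0.723, 0.0, 0.002]
contact_force: [-0.2, 0.2, -1.6]
finger_gap: 0.0163
grasp_force: 68.5
[-4.66630710e-01 -1.10008391e-01  1.54801777e+00  3.68238737e-05
  1.70035637e+00 -5.12628576e-01]
tcp [ 0.4822 -0.1086  0.3974] y ang 2.6 z [ 0.003 -0.001 -1.   ] F [-0.2  0.2 -1.6] M [-0.   -0.05 -0.  ] gap 0.0163 q6 -0.51 t 13.25
tool cm [11.23 -7.7  -2.3 ]
```

```bash
python3 -m creep '[[0,0,-1,-0.06,0.11,0,1],[0,0,-2,-0.12,0.21,0,1],[0,0,-2,-0.15,0.26,0,1]]'
python3 - <<'E'
from h import *
s=env.sense();print(s['joint_pos'],R.from_quat(s['tool_rot']).apply([0,0,1]))
E
```

```text
t: 13.55
tcp_pos: [0.4821, -0.1096, 0.4163]
tool_rot: [0.683, 0.715, 0.145, -0.041]
contact_force: [-0.3, 0.2, -1.1]
finger_gap: 0.0164
grasp_force: 68.5
[-0.66137774 -0.14899484  1.57375407  0.30394911  1.76103752 -0.65536693] [ 0.14046821  0.26308767 -0.95449126]
```

```bash
python3 -m creep '[[1,0,0,-0.06,0.105,0,1],[2.5,0,0,-0.12,0.21,0,1],[4,0,0,-0.18,0.32,0,1],[5.5,0,0,-0.24,0.43,0,1],[7,0,0,-0.3,0.53,0,1],[8,0,0,-0.36,0.64,0,1],[8,0,0,-0.42,0.75,0,1],[8,0,0,-0.48,0.85,0,1]]'
python3 - <<'E'
from h import *
s=env.sense();r=R.from_quat(s['tool_rot']);z=r.apply([0,0,1]);print(s['joint_pos'],z)
d=np.r_[z[:2],0];d/=np.linalg.norm(d);ax=np.cross(z,d);a=np.arctan2(np.linalg.norm(ax),z@d);print('turn',r.inv().apply(ax/np.linalg.norm(ax)*a))
E
```

```text
t: 14.35
tcp_pos: [0.4767, -0.0317, 0.4351]
tool_rot: [0.554, 0.581, 0.572, -0.171]
contact_force: [0.3, -0.0, -2.0]
finger_gap: 0.0164
grasp_force: 68.6
[-0.97328818 -0.16168865  1.94465719  1.14796201  1.97200871 -0.89282578] [ 0.4345223   0.85369385 -0.28704911]
turn [-1.44209804e-01  2.52920682e-01  1.04627049e-17]
```

```bash
python3 -m creep '[[0,0,0,-0.06,0.105,0,1],[0,0,0,-0.12,0.21,0,1],[0,0,0,-0.144,0.253,0,1],[0,0,0,-0.144,0.253,0,1],[0,0,0,-0.144,0.253,0,1],[0,0,0,-0.144,0.253,0,1],[0,0,0,-0.144,0.253,0,1]]'
python3 - <<'E'
from h import *
s=env.sense();z=R.from_quat(s['tool_rot']).apply([0,0,1]);print(s['joint_pos'],z,abs(s['joint_vel']).max())
im,_=env.get_image('side');im2,_=env.get_image('top')
a=cv2.resize(im[40:240,180:380,::-1],(400,400));b=cv2.resize(im2[100:240,200:340,::-1],(400,400));cv2.imwrite('pics/g.png',np.hstack([a,b]))
E
```

```text
t: 15.05
tcp_pos: [0.4769, -0.0314, 0.4356]
tool_rot: [0.489, 0.514, 0.676, -0.202]
contact_force: [-0.1, -0.4, -1.0]
finger_gap: 0.0163
grasp_force: 68.6
[-0.99753799 -0.05348064  2.02394439  1.34203529  2.05136331 -0.9765521 ] [ 0.45216322  0.89191912 -0.00535841] 0.0069866139567965006
```

View pics/g.png

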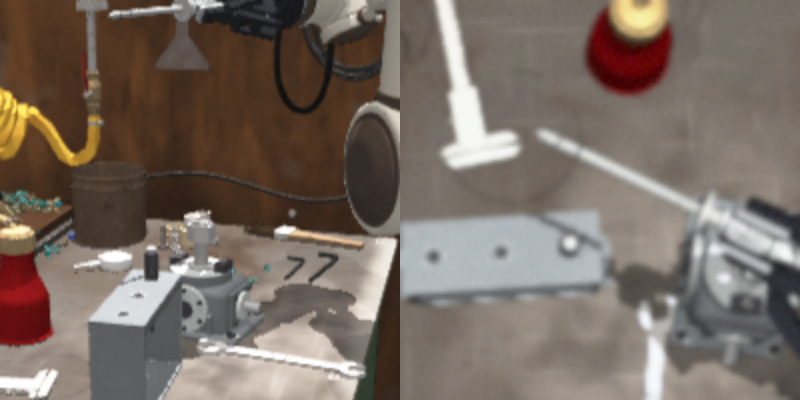

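The dipstick is held level at about 0.43 m. Its rod runs from the gripper, top crop (710,210), to its tip at (540,132). It is clear of everything, the punch is still standing and the tube is locked.

```bash
python3 -c "
from workcell import env
print(env.sign_off())"
```

```text
the job is handed in; nothing more can be done
None
```

I handed the job in at about 15 s on the clock, with no verdict returned: the tube was pressed home and turned to its stop, the dipstick seated on its mouth and was drawn out, and the gripper holds it still and level about 0.43 m above the bench.

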